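# Restock the left-hand armrest brackets, oldest to the front

## Robot

A 7-joint arm with a two-finger parallel gripper is mounted at the origin on the work surface. World frame = base frame: x ahead of the robot, y to its left, z up, the work surface at z = 0. Lengths are in m, angles in rad, forces in N, time in s.
With the tool pointing down it reaches from about 0.4 to 0.85 m from the base axis. Payload 10.4 kg.
Tool frame: the origin (TCP) lies midway between the tips of the shut fingers; the grasp point (between the pads) lies 19 mm behind it (manip.tcp_to_grasp is the distance from the TCP to the grasp point, in m); z points along the fingers, y is the line along which they close (so a half turn about z gives the same grasp; the last joint's range is limited). The gripper opens to 85 mm and grips with 20 to 120 N. Pads are 22 mm wide; open, the fingers measure 114 mm over their backs; the gripper's body (76 mm by 85 mm) begins 54 mm behind the grasp point. The pads swing forward as they close: fully open they stand 13 mm farther back than shut.
Start: joints at [1.267, 0.332, -0.065, 1.46, 0.022, 1.35, -0.088], TCP at [0.173, -0.601, 0.231] pointing down, gripper open.
Joint ranges: [-2.6, 2.6], [-0.5, 2.12], [-1.47, 1.34], [0.16, 2.42], [-1.27, 4.41], [0.06, 2.06], [-2.6, 2.6]. Speed limits (rad/s): [2.22, 2.22, 2.79, 2.79, 3.14, 3.14, 3.14].

## Interface

Orientations are given as a unit quaternion [x, y, z, w].
In Python, from workcell import manip gives the robot as it stands.
- The arm moves only by the shell command python3 -m jog 'ROWS' [FORCE]. ROWS is a JSON object of lists of equal length, an entry for each row: "offset": the shift along the world's x, y, z in m, a list of three; "yaw": the turn about the world's z in degrees; "jaw": the closure, from 0 (fully open) to 1 (shut). A call has 1 to 20 rows; each row shifts and turns the commanded pose from where the row before left it; what a row does not reach is not made up. A row lasts 1/12 s, in which the tool goes at most 41.7 mm and 7.16 degrees, less where a joint would pass 70% of its speed; a pose out of reach is approached as far as the arm can. A call is refused whole if a number of a shift passes 0.0417 or a number of a turn 7.16, either way. A call with a gripper value outside its range is refused whole. The fingers move at their own pace and stop on an object; FORCE is the grip in N (left out, the last holds). Time passes only in rows, so rows that do not move let the fingers close. It gives the time, the measured TCP pose, the force, the opening and the grip force at its end, in the units of the state.
- manip.get_obs(): the state, without advancing time (a new reading comes with each control period).
- manip.camera(name): name is "side" or "top" or "wrist"; returns a dict with "frame" (400x640x3 uint8, red, green, blue), "camera_matrix" (3x3 intrinsics, pixels), "distortion" ([k1, k2, p1, p2, k3] as OpenCV has them; the pictures are not rectified), "eye" and "attitude" of the camera in the world; the wrist camera has in their place "hand_eye" (4x4, takes a point from camera to tool coordinates, whose origin is the TCP and whose axes are the flange's). Camera axes: x right, y up, looking along -z (the intrinsics and any distortion apply to the point x, -y, -z); pixel columns grow to the right and rows downward; lengths in m; the calibration is good to about 2 mm. A picture is of the moment at which its call begins: read the wrist's pose just before it. There is no depth.
- manip.hand_in(): hands the job in; it is judged then, once.
Trained networks look in a picture, given as the dict that the camera call returned (one of the last four; its "shot" number tells which), for a name from the list of things; names that differ only in an ending like _2 or _b are one class to them, and where a whole thing is asked for, a point or a joint stands for the part that bears it (a point fixed in the world has none). Each returns a list of dicts, best first, with "score" (0 to 1); they miss things now and then, are a little off and sometimes report something else, mostly with a low value. They report only what shows in the picture. A call takes as long as a camera call. They do not tell look-alikes from the thing itself.
- manip.masks_of(picture, name): "region" (400x640 bool, what is visible of it).
- manip.tip_of(picture, name): "at" ([x, y, z] in m, in world coordinates, good to about 4 mm: a listed point, or the origin of a listed thing).
The state is a dict: "clock": time; "joint_pos": joint angles; "joint_velocities": joint speeds; "tau": joint torques, N m; "position": TCP position; "ee_rot": TCP orientation; "ft_force": force on the tool from outside, world axes, zero at the start; "torque": the same for the moment, N m; "grip_width": opening from 0.0 (shut) to 1.0 (fully open); "grasp_force": force on a finger pad.
Only numpy, scipy, OpenCV 4.12 (cv2) and the standard library are available. Lean on these libraries where they do the work, as an engineer would, in place of code of your own. Each camera call takes 0.05 s, during which the arm holds its last target. There are 200 camera calls.

## Task

The rack on the jeweller's bench has two lanes, one with a left-hand and one with a right-hand armrest bracket. Find the old bracket of the same hand as the new one standing loose on the bench, and first slide it along its lane, without lifting it or tipping it over, fully forward against the front lip nearest the robot; then set the new bracket down (do not drop it) upright on the lane floor close up behind it, facing the same way, with less than a finger's width between them. Leave the other old bracket and everything else on the bench where it is.

Things in the scene. Friction and masses are not known exactly. Their poses are not given: they have to be found in the camera images.
- rack: Fixed plywood rack (sizes in mm), open above and at the rear (+x). Origin: centre of underside; yaw varies. Floor 206 (x) x 170 (y), its top at z = 8. Front lip at the -x end (robot's side), inner face at x = -95. Two lanes along x, 58 wide, centred at y = +50 and -50, from the lip to x = 103. Lip, outer walls (6 thick) and middle divider (42 wide) end at z = 26.
- stock_left: Old left-hand bracket, cream cast metal, about 0.28 kg, loose in one lane (either), back from the lip, -x end facing it. Origin: centre of underside. Base 76 (x) x 48 (y) x 14 high; on it, at y = 0, an upright web 12 thick, full 76 length, up to z = 62. Wing: flat arm with dark pad on the web's top at the -x end, x -38 to -12, z 52 to 62, out to y = +30 (to +y only).
- stock_right: Old right-hand bracket in the other lane, mirror image of stock_left: same sizes, origin and axes, but its wing, also at the front (-x) end, points to -y. To be left alone.
- new_left: New left-hand bracket, same shape, size, look, origin and axes as stock_left, about 0.28 kg, standing upright on the open bench right of the rack (-y side), yaw within about 0.6 rad. The web behind the wing (x from -12 to 38) is free on both sides for gripping.
- new_wing (a point): Middle of the top of the new bracket's wing, at (-25, 17.5, 62) in new_left's frame.
- jar: Bystander: round amber glass jar with black cap, 60 in diameter, 65 high, on the bench near the new bracket. Origin: centre of underside.
- tin: Bystander: round metal tin, 72 in diameter, 50 high. Origin: centre of underside.
- hammer: Bystander: hammer 260 long, 26 high, lying beyond the rack across the bench, its origin at the middle of its underside.
- driver: Bystander: screwdriver 200 long, 26 high, lying to the left of the rack (+y), its origin at the middle of its underside.
- burs: Bystander: dark wooden block 60 x 140 x 30 with a double row of small burs standing in it, 58 high in all, left of the rack. Origin: centre of underside.
Things that resemble listed ones, but are neither listed nor needed, are in the scene too. What is shaped like the stock_left but turquoise is not meant.

How it is judged:
By the outcome, as a careful person would: the job done as asked, in the order asked, and still so for the second after the job is handed in, with the robot touching nothing.
It also fails if it takes over 50 s, if anything falls off the work surface, if the arm or the gripper's body presses on something with over 40 N, if the wrist force passes 120 N, or if a joint passes its speed limit or range.

## Working session

There is one attempt and no reset: what is moved stays moved. The work goes in short steps, Python scripts to look and compute and a shell command to move; the robot and the scene stay as the last step left them, time stands still between calls to the robot, and variables do not carry over. Pictures are saved under pics/ and viewed, at most 10 in all, crops included, and the job is handed in when it is done.

```bash
mkdir -p pics; ls
cat > h.py <<'E'
import numpy as np, cv2, sys
from workcell import manip
def save(p,name): cv2.imwrite('pics/'+name+'.png',p['frame'][:,:,::-1])
E
python3 - <<'E'
from h import *
o=manip.get_obs(); print({k:np.round(v,3).tolist() for k,v in o.items()})
for c in ('top','side'):
    p=manip.camera(c); save(p,c+'0')
    print(c,np.round(p['camera_matrix'],1).tolist(),p['distortion'],np.round(p['eye'],3),np.round(p['attitude'],3).tolist())
    for n in ('rack','stock_left','stock_right','new_left','new_wing','jar','tin','hammer','burs'):
        print(n,[(round(float(d['score']),2),np.round(d['at'],3).tolist()) for d in manip.tip_of(p,n)])
E
```

```text
pics
{'clock': 0.0, 'joint_pos': [1.267, 0.333, -0.065, 1.461, 0.022, 1.35, -0.088], 'joint_velocities': [0.0, 0.0, 0.003, 0.0, 0.001, -0.002, 0.002], 'tau': [-0.001, -62.544, 0.049, -39.159, 0.016, 0.01, 0.0], 'position': [0.173, -0.6, 0.231], 'ee_rot': [0.99, 0.14, -0.0, -0.001], 'ft_force': [-0.489, 0.357, -0.256], 'torque': [-0.002, -0.043, -0.024], 'grasp_force': 0.0, 'grip_width': 0.999}
top [[484.2, 0.0, 315.9], [0.0, 484.2, 193.2], [0.0, 0.0, 1.0]] [-0.02624431  0.          0.          0.          0.        ] [0.392 0.012 1.474] [-0.05, 0.055, 0.707, -0.704]
rack [(0.72, [0.527, 0.061, -0.001])]
stock_left [(0.84, [0.512, -0.106, 0.001]), (0.78, [0.735, 0.086, -0.001])]
stock_right [(0.67, [0.523, 0.111, 0.009])]
new_left [(0.71, [0.604, -0.268, 0.003]), (0.6, [0.782, -0.089, 0.004])]
new_wing [(0.89, [0.576, -0.254, 0.06])]
jar [(0.75, [0.48, -0.239, 0.002])]
tin [(0.79, [0.491, -0.44, -0.004]), (0.53, [0.524, 0.015, 0.011])]
hammer [(0.65, [0.779, -0.093, 0.005]), (0.61, [0.526, 0.013, 0.008])]
burs [(0.9, [0.56, 0.44, 0.001])]
side [[485.0, 0.0, 319.4], [0.0, 485.0, 201.2], [0.0, 0.0, 1.0]] [-0.11147032  0.          0.          0.          0.        ] [-0.079  0.837  0.717] [-0.16, 0.458, 0.82, -0.302]
rack [(0.64, [0.53, 0.062, 0.001])]
stock_left [(0.88, [0.736, 0.085, -0.002]), (0.76, [0.511, -0.109, -0.003]), (0.58, [0.528, 0.016, 0.006]), (0.5, [0.494, -0.438, -0.002])]
stock_right [(0.83, [0.524, 0.117, 0.007])]
new_left [(0.63, [0.604, -0.265, -0.001])]
new_wing [(0.66, [0.581, -0.251, 0.059])]
jar [(0.96, [0.479, -0.236, -0.003])]
tin [(0.95, [0.496, -0.438, -0.0])]
hammer [(0.93, [0.785, -0.093, -0.005])]
burs [(0.91, [0.562, 0.445, 0.0])]
```

View pics/top0.png

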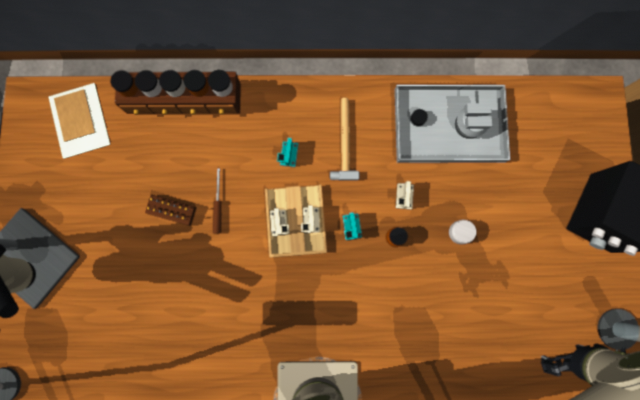

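View pics/side0.png

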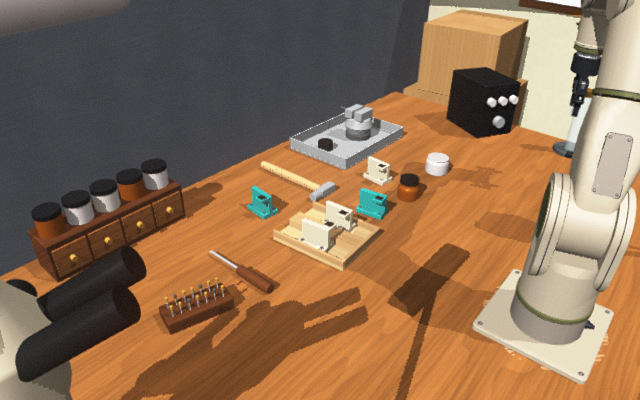

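Run:
```python
import cv2,numpy as np
a=cv2.imread('pics/top0.png')[165:270,255:435]; b=cv2.imread('pics/side0.png')[150:270,265:445]
a=cv2.resize(a,None,fx=4,fy=4,interpolation=cv2.INTER_CUBIC)[:, :720];cv2.imwrite('pics/c1.png',a)
```

```text
(no output)
```

View pics/c1.png

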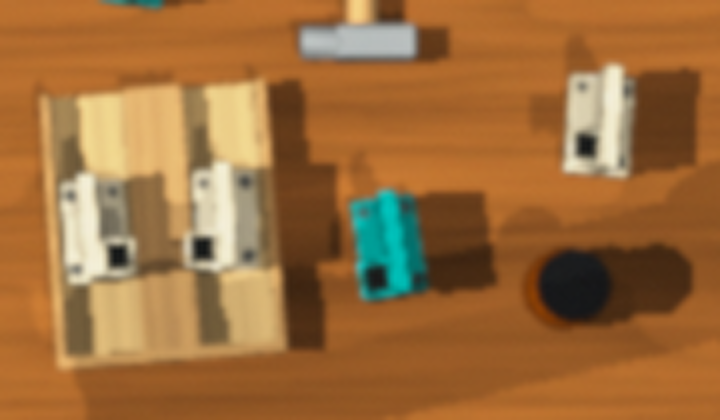

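The left-hand stock is in the right lane: in the crop its wing, at (203,247), points +y. The other one, with its wing at (118,255), is right-handed. The new bracket (600,120) has its wing at +y. I'm moving above it for wrist views.

```bash
python3 -m jog '{"offset":[[0.0237,0.0183,0.004],[0.0237,0.0183,0.004],[0.0237,0.0183,0.004],[0.0237,0.0183,0.004],[0.0237,0.0183,0.004],[0.0237,0.0183,0.004],[0.0237,0.0183,0.004],[0.0237,0.0183,0.004],[0.0237,0.0183,0.004],[0.0237,0.0183,0.004],[0.0237,0.0183,0.004],[0.0237,0.0183,0.004],[0.0237,0.0183,0.004],[0.0237,0.0183,0.004],[0.0237,0.0183,0.004],[0.0237,0.0183,0.004],[0,0,0],[0,0,0]],"yaw":[-1,-1,-1,-1,-1,-1,-1,-1,-1,-1,-1,-1,-1,-1,-1,-1,0,0],"jaw":[0,0,0,0,0,0,0,0,0,0,0,0,0,0,0,0,0,0]}' 40
cat >> h.py <<'E'
from scipy.spatial.transform import Rotation as R
def wrist():
    o=manip.get_obs(); p=manip.camera('wrist')
    T=np.eye(4);T[:3,:3]=R.from_quat(o['ee_rot']).as_matrix();T[:3,3]=o['position']
    return p,T@np.array(p['hand_eye'])
def topcam(p):
    C=np.eye(4);C[:3,:3]=R.from_quat(p['attitude']).as_matrix();C[:3,3]=p['eye'];return C
def unproj(p,C,uv,z):
    u=cv2.undistortPoints(np.array(uv,float).reshape(-1,1,2),p['camera_matrix'],p['distortion'])[:,0]
    d=np.c_[u[:,0],-u[:,1],-np.ones(len(u))]@C[:3,:3].T
    return C[:3,3]+d*((z-C[2,3])/d[:,2])[:,None]
def proj(p,C,X):
    X=(np.array(X)-C[:3,3])@C[:3,:3]; X=X*[1,-1,-1]
    return cv2.projectPoints(X,np.zeros(3),np.zeros(3),p['camera_matrix'],p['distortion'])[0][:,0]
E
python3 - <<'E'
from h import *
p,C=wrist(); save(p,'w1'); print(np.round(p['hand_eye'],3).tolist(),np.round(C,3).tolist(),p['camera_matrix'].tolist())
for n in ('new_left','new_wing','stock_left','stock_right','rack','jar'):
    print(n,[(round(float(d['score']),2),np.round(d['at'],3).tolist()) for d in manip.tip_of(p,n)])
np.savez('w1.npz',C=C,K=p['camera_matrix'],D=p['distortion'],f=p['frame'])
E
```

```text
clock: 2.5
position: [0.5537, -0.3059, 0.2952]
ee_rot: [1.0, 0.003, 0.0, -0.0]
ft_force: [-1.0, -0.1, 0.5]
grip_width: 1.003
grasp_force: 0.0
[[-0.0, 0.953, 0.302, 0.077], [1.0, -0.0, 0.0, -0.0], [0.0, 0.302, -0.953, -0.141], [0.0, 0.0, 0.0, 1.0]] [[0.005, 0.953, 0.302, 0.631], [-1.0, 0.005, 0.001, -0.305], [-0.001, -0.302, 0.953, 0.437], [0.0, 0.0, 0.0, 1.0]] [[345.9518121860423, 0.0, 313.74195332602045], [0.0, 345.9518121860423, 207.76561370963478], [0.0, 0.0, 1.0]]
new_left [(0.91, [0.604, -0.269, 0.003])]
new_wing [(0.6, [0.583, -0.252, 0.064])]
stock_left [(0.97, [0.508, -0.108, -0.002]), (0.74, [0.528, 0.013, 0.006])]
stock_right [(0.51, [0.604, -0.268, 0.003])]
rack []
jar [(0.84, [0.476, -0.238, 0.002])]
```

View pics/w1.png

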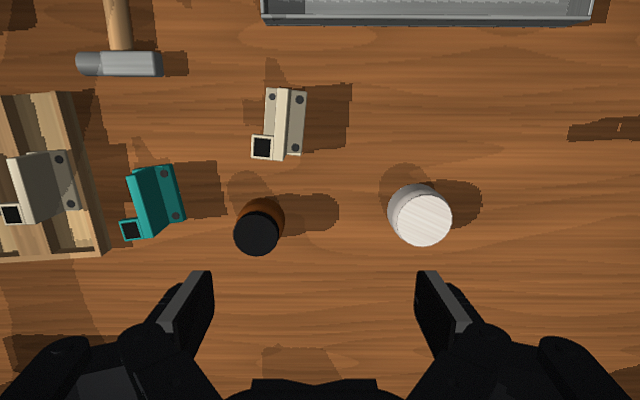

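The new bracket shows at about (280,122), with its wing at (262,147) to the left. I'll fit box models to the network masks from several views.

```bash
cat >> h.py <<'E'
from scipy.optimize import minimize
def box(a,b): return np.array([[x,y,z] for x in (a[0],b[0]) for y in (a[1],b[1]) for z in (a[2],b[2])])/1000
LEFT=[box((-38,-24,0),(38,24,14)),box((-38,-6,14),(38,6,62)),box((-38,-6,52),(-12,30,62))]
RIGHT=[b*[1,-1,1] for b in LEFT]
RACK=[box((-103,-85,0),(103,85,8)),box((-103,-85,0),(-95,85,26)),box((-103,79,0),(103,85,26)),box((-103,-85,0),(103,-79,26)),box((-103,-21,0),(103,21,26))]
def render(p,C,parts,q,S=4):
    x,y,z,w=q; m=np.zeros((400*S,640*S),np.uint8); Rz=R.from_euler('z',w).as_matrix()
    for b in parts:
        uv=(proj(p,C,b@Rz.T+[x,y,z])+.5)*S-.5
        cv2.fillConvexPoly(m,cv2.convexHull(np.round(uv*16).astype(np.int32)),1,shift=4)
    return cv2.resize(m.astype(np.float32),(640,400),interpolation=cv2.INTER_AREA)
def getmask(p,C,name,at,extra=()):
    # mask whose centre lies nearest the projected position
    uv=proj(p,C,[at])[0]; best=None
    for d in manip.masks_of(p,name):
        r=d['region']; c=np.argwhere(r).mean(0)[::-1]; e=np.linalg.norm(c-uv)
        if best is None or e<best[0]: best=(e,r,d['score'])
    print(name,'centre err px',None if best is None else (round(best[0],1),best[1].sum(),best[2]))
    return best[1].astype(np.float32) if best is not None and best[0]<40 else None
def fit(views,parts,q0,fixz=None):
    def cost(q):
        if fixz is not None: q=np.r_[q[:2],fixz,q[3]]
        return sum(np.abs(render(p,C,parts,q)-m).sum()/m.sum() for p,C,m in views)/len(views)
    best=None
    for w in q0[3]+np.array([-.12,0,.12]):
        s=np.array([q0[0],q0[1],q0[2],w]); sim=np.vstack([s]+[s+np.eye(4)[i]*[.008,.008,.006,.08] for i in range(4)])
        r=minimize(cost,s,method='Nelder-Mead',options=dict(initial_simplex=sim,xatol=1e-4,fatol=1e-5,maxfev=160))
        if best is None or r.fun<best.fun: best=r
    return np.round(best.x,4),round(best.fun,3)
E
python3 - <<'E'
from h import *
V=[wrist()]
for c in('top','side'): p=manip.camera(c); V.append((p,topcam(p)))
vs=[]
for p,C in V:
    m=getmask(p,C,'new_left',(0.604,-0.268,0.03))
    if m is not None: vs.append((p,C,m))
q0=[.604,-.268,0,0]
print('all',fit(vs,LEFT,q0)); print('allz0',fit(vs,LEFT,q0,0.0))
for v in vs: print('one z0',fit([v],LEFT,q0,0.0))
vs=[]
for p,C in V[1:]:
    ms=[getmask(p,C,'rack',(.527,.061,.01)),getmask(p,C,'stock_left',(.527,.014,.03)),getmask(p,C,'stock_right',(.524,.114,.03))]
    s=[getmask(p,C,'stock_left',(.527,.014,.03)),]
    print('stock',fit([(p,C,s[0])],LEFT,[.527,.014,.008,.07],.008))
    vs.append((p,C,s[0]))
print('stock',fit(vs,LEFT,[.527,.014,.008,.07]))
E
```

```text
new_left centre err px (np.float64(2.4), np.int64(3077), 0.97)
new_left centre err px (np.float64(2.1), np.int64(426), 0.75)
new_left centre err px (np.float64(1.4), np.int64(564), 0.64)
all (array([ 0.6036, -0.2688, -0.0011, -0.0908]), np.float64(0.079))
allz0 (array([ 0.6033, -0.2686,  0.0139, -0.104 ]), np.float64(0.082))
one z0 (array([ 0.6037, -0.2693,  0.0097, -0.0924]), np.float64(0.046))
one z0 (array([ 0.6009, -0.2671,  0.0043, -0.1043]), np.float64(0.083))
one z0 (array([ 0.604 , -0.2682,  0.0181, -0.1099]), np.float64(0.065))
rack centre err px (np.float64(1.7), np.int64(2985), 0.76)
stock_left centre err px (np.float64(1.8), np.int64(386), 0.67)
stock_right centre err px (np.float64(1.0), np.int64(406), 0.55)
stock_left centre err px (np.float64(1.8), np.int64(386), 0.67)
stock (array([ 0.5321,  0.0185,  0.0034, -0.0051]), np.float64(0.15))
rack centre err px (np.float64(5.5), np.int64(2862), 0.59)
stock_left centre err px (np.float64(2.8), np.int64(665), 0.74)
stock_right centre err px (np.float64(2.9), np.int64(820), 0.59)
stock_left centre err px (np.float64(2.8), np.int64(665), 0.74)
stock (array([0.5318, 0.0135, 0.0093, 0.0588]), np.float64(0.263))
stock (array([ 0.5291,  0.0185,  0.0097, -0.0041]), np.float64(0.216))
```

New bracket: (0.604, −0.269), z≈0, yaw≈−0.095. Next, over the rack.

```bash
python3 -m jog '{"offset":[[0,0.0305,0],[0,0.0305,0],[0,0.0305,0],[0,0.0305,0],[0,0.0305,0],[0,0.0305,0],[0,0.0305,0],[0,0.0305,0],[0,0.0305,0],[0,0.0305,0],[0,0.0305,0],[0,0.0305,0],[0,0,0],[0,0,0]],"yaw":[0.3,0.3,0.3,0.3,0.3,0.3,0.3,0.3,0.3,0.3,0.3,0.3,0,0],"jaw":[0,0,0,0,0,0,0,0,0,0,0,0,0,0]}'
python3 - <<'E'
from h import *
V=[wrist()]; save(V[0][0],'w2')
for c in('top','side'): p=manip.camera(c); V.append((p,topcam(p)))
vs=[];ss=[]
for i,(p,C) in enumerate(V):
    r=getmask(p,C,'rack',(.527,.061,.01));s=getmask(p,C,'stock_left',(.527,.014,.03));t=getmask(p,C,'stock_right',(.524,.114,.03))
    if r is not None: vs.append((p,C,i,r,s,t))
    if s is not None and i==0: print('stock',fit([(p,C,s)],LEFT,[.527,.014,.008,.07],.008)); 
    if t is not None and i==0: print('right',fit([(p,C,t)],RIGHT,[.524,.114,.008,.07],.008))
# rack: brackets count as part of the union
PL=[b+[.0,-.05,.008] for b in LEFT]; PR=[b+[0,.05,.008] for b in RIGHT]
W=[]
for p,C,i,r,s,t in vs:
    m=np.clip(r+(s if s is not None else 0)+(t if t is not None else 0),0,1); W.append((p,C,m))
q0=[.527,.061,0,.07]
for w in W: print('rack1',fit([w],RACK+PL+PR,q0,0.0))
print('rack all',fit(W,RACK+PL+PR,q0))
E
```

```text
clock: 4.72
position: [0.5522, 0.0603, 0.2955]
ee_rot: [0.999, 0.034, 0.0, -0.0]
ft_force: [-0.8, -1.6, -0.3]
grip_width: 0.997
grasp_force: 0.0
rack centre err px (np.float64(11.6), np.int64(16965), 0.64)
stock_left centre err px (np.float64(5.1), np.int64(2871), 0.57)
stock_right centre err px (np.float64(2.9), np.int64(2861), 0.98)
stock (array([0.5306, 0.0177, 0.0088, 0.0622]), np.float64(0.051))
right (array([0.5236, 0.1156, 0.0121, 0.0962]), np.float64(0.035))
rack centre err px (np.float64(34.2), np.int64(198), 0.79)
stock_left centre err px (np.float64(40.2), np.int64(407), 0.7)
stock_right centre err px None
rack centre err px (np.float64(5.1), np.int64(2889), 0.93)
stock_left centre err px (np.float64(2.5), np.int64(674), 0.9)
stock_right centre err px None
rack1 (array([0.5283, 0.0652, 0.0078, 0.072 ]), np.float64(0.026))
rack1 (array([ 0.5215,  0.0698, -0.0012,  0.0102]), np.float64(18.64))
rack1 (array([ 0.5279,  0.067 , -0.0023,  0.0717]), np.float64(0.26))
rack all (array([ 0.5286,  0.068 , -0.0171,  0.07  ]), np.float64(6.282))
```

View pics/w2.png

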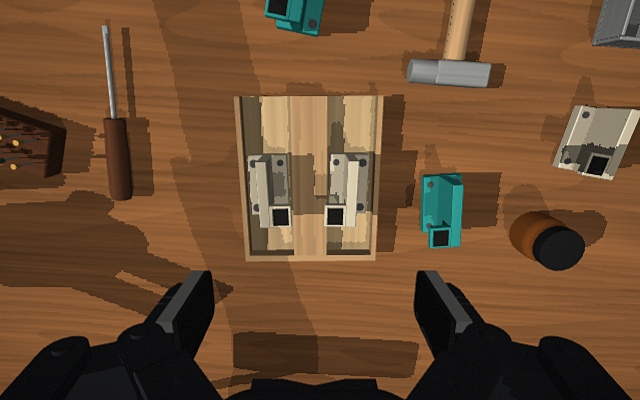

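Wrist-view fit: rack (0.528, 0.065, yaw 0.072), with the left-hand stock at lane x≈−1 mm. In the picture the target is at (345,190), wing at (336,216). I'll come down behind it with the fingers shut.

```bash
python3 -m jog '{"offset":[[0.0052,-0.0049,-0.0238],[0.0052,-0.0049,-0.0238],[0.0052,-0.0049,-0.0238],[0.0052,-0.0049,-0.0238],[0.0052,-0.0049,-0.0238],[0.0052,-0.0049,-0.0238],[0.0052,-0.0049,-0.0238],[0.0052,-0.0049,-0.0238],[0,0,0],[0,0,0],[0,0,0],[0,0,0]],"yaw":[0.03,0.03,0.03,0.03,0.03,0.03,0.03,0.03,0,0,0,0],"jaw":[1,1,1,1,1,1,1,1,1,1,1,1]}'
python3 - <<'E'
from h import *
p,C=wrist(); save(p,'w3')
s=getmask(p,C,'stock_left',(.53,.017,.03))
if s is not None: print('stock',fit([(p,C,s)],LEFT,[.53,.017,.008,.07],.008))
print(manip.get_obs()['position'])
E
```

```text
clock: 6.32
position: [0.5948, 0.0197, 0.107]
ee_rot: [0.999, 0.035, 0.001, 0.0]
ft_force: [0.3, -0.5, 1.2]
grip_width: 0.003
grasp_force: 0.0
stock_left centre err px (np.float64(23.0), np.int64(1669), 0.57)
stock (array([0.5308, 0.0168, 0.0114, 0.0615]), np.float64(4.346))
[0.59466064 0.01950014 0.10659224]
```

View pics/w3.png

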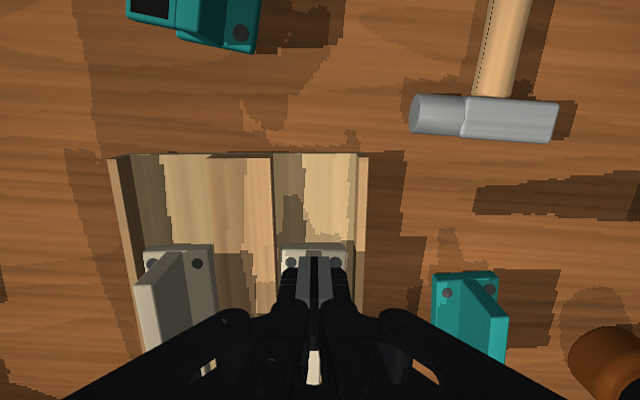

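```bash
python3 -m jog '{"offset":[[0.0005,0.0005,-0.022],[0.0005,0.0005,-0.022],[0.0005,0.0005,-0.022],[0,0.0005,-0.015],[0,0,-0.0095],[0,0,0],[0,0,0]],"yaw":[0,0,0,0,0,0,0],"jaw":[1,1,1,1,1,1,1]}'
```

```text
clock: 7.0
position: [0.5958, 0.0212, 0.0151]
ee_rot: [0.999, 0.034, 0.0, 0.0]
ft_force: [-0.3, 0.5, -0.2]
grip_width: 0.002
grasp_force: 0.0
```

```bash
python3 -m jog '{"offset":[[-0.005,-0.00036,0],[-0.005,-0.00036,0],[-0.005,-0.00036,0],[-0.005,-0.00036,0],[-0.005,-0.00036,0],[-0.005,-0.00036,0],[-0.005,-0.00036,0],[-0.005,-0.00036,0],[-0.005,-0.00036,0],[-0.005,-0.00036,0],[-0.005,-0.00036,0],[-0.005,-0.00036,0],[-0.004,-0.0003,0],[0,0,0]],"yaw":[0,0,0,0,0,0,0,0,0,0,0,0,0,0],"jaw":[1,1,1,1,1,1,1,1,1,1,1,1,1,1]}'
```

```text
clock: 8.17
position: [0.5304, 0.0163, 0.0142]
ee_rot: [0.999, 0.034, -0.001, 0.0]
ft_force: [-0.4, -0.7, 0.5]
grip_width: 0.0
grasp_force: 0.0
```

```bash
python3 -m jog '{"offset":[[-0.002,-0.00015,0],[-0.002,-0.00015,0],[0,0,0]],"yaw":[0,0,0],"jaw":[1,1,1]}'; python3 -m jog '{"offset":[[-0.0015,-0.0001,0],[0,0,0]],"yaw":[0,0],"jaw":[1,1]}'
```

```text
clock: 8.42
position: [0.5277, 0.0163, 0.0146]
ee_rot: [0.999, 0.034, 0.0, -0.0]
ft_force: [2.4, -0.3, 0.7]
grip_width: 0.001
grasp_force: 0.0
clock: 8.58
position: [0.5272, 0.0165, 0.0151]
ee_rot: [0.999, 0.034, 0.001, -0.0]
ft_force: [5.1, 2.3, 2.2]
grip_width: 0.002
grasp_force: 0.0
```

```bash
python3 -m jog '{"offset":[[-0.0015,-0.0001,0],[-0.0015,-0.0001,0],[0,0,0],[0,0,0]],"yaw":[0,0,0,0],"jaw":[1,1,1,1]}'
```

```text
clock: 8.92
position: [0.5262, 0.0169, 0.0161]
ee_rot: [0.999, 0.035, 0.003, -0.001]
ft_force: [9.8, 3.1, 3.9]
grip_width: -0.002
grasp_force: 0.0
```

Force climbs while the position stalls, so it's against something. I'll back off, lift and check with the wrist camera.

```bash
python3 -m jog '{"offset":[[0.01,0.0007,0],[0.02,0.0014,0],[0.005,0,0.02],[0,0,0.035],[0,0.0,0.04],[0,0.0,0.04],[0,0,0.04],[0,0,0.04],[0,0,0.035],[0,0,0.03],[0,0,0],[0,0,0]],"yaw":[0,0,0,0,0,0,0,0,0,0,0,0],"jaw":[1,1,1,1,0,0,0,0,0,0,0,0]}'
python3 - <<'E'
from h import *
p,C=wrist(); save(p,'w4'); print(manip.get_obs()['position'])
r=getmask(p,C,'rack',(.527,.061,.01));s=getmask(p,C,'stock_left',(.474,.014,.03));t=getmask(p,C,'stock_right',(.524,.114,.03))
S=fit([(p,C,s)],LEFT,[.474,.013,.008,.07],.008) if s is not None else 0
T=fit([(p,C,t)],RIGHT,[.524,.115,.008,.07],.008) if t is not None else 0
print('stock',S,'right',T)
m=np.clip(r+s+(t if t is not None else 0),0,1)
PL=[b+[-.057,-.05,.008] for b in LEFT]; PR=[b+[0,.05,.008] for b in RIGHT]
print('rack',fit([(p,C,m)],RACK+PL+PR,[.528,.065,0,.07],0.))
f=p['frame'];uv=proj(p,C,[[.5,.015,.02]])[0].astype(int);print(uv)
c=f[max(uv[1]-70,0):uv[1]+80,max(uv[0]-100,0):uv[0]+100]
cv2.imwrite('pics/w4c.png',cv2.resize(c,None,fx=4,fy=4,interpolation=cv2.INTER_CUBIC)[:600,:800,::-1])
E
```

```text
clock: 9.92
position: [0.5583, 0.0181, 0.2957]
ee_rot: [0.999, 0.034, 0.001, 0.0]
ft_force: [-0.5, -0.3, -1.0]
grip_width: 0.996
grasp_force: 0.0
[0.55766829 0.0178733  0.29394225]
rack centre err px (np.float64(16.7), np.int64(17199), 0.57)
stock_left centre err px (np.float64(2.8), np.int64(2676), 0.6)
stock_right centre err px (np.float64(3.2), np.int64(2762), 0.95)
stock (array([0.4768, 0.0147, 0.0114, 0.0461]), np.float64(0.051)) right (array([0.5228, 0.1152, 0.0177, 0.1203]), np.float64(0.081))
rack (array([0.5289, 0.0651, 0.0055, 0.0703]), np.float64(0.037))
[313 210]
```

View pics/w4c.png

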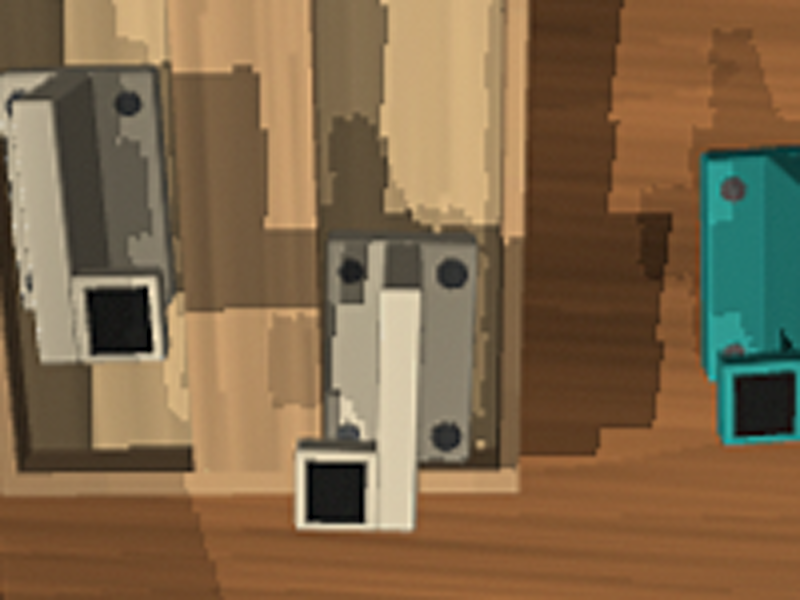

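The base front edge (crop (440,462)) meets the lip within about 1 mm, the bracket is upright and the right-hand one hasn't moved. Next, go to the new bracket.

```bash
python3 -m jog '{"offset":[[0.0059,-0.0288,0],[0.0059,-0.0288,0],[0.0059,-0.0288,0],[0.0059,-0.0288,0],[0.0059,-0.0288,0],[0.0059,-0.0288,0],[0.0059,-0.0288,0],[0.0059,-0.0288,0],[0.0059,-0.0288,0],[0.0059,-0.0288,0],[0,0,-0.025],[0,0,-0.025],[0,0,0],[0,0,0]],"yaw":[-0.94,-0.94,-0.94,-0.94,-0.94,-0.94,-0.94,-0.94,-0.94,-0.94,0,0,0,0],"jaw":[0,0,0,0,0,0,0,0,0,0,0,0,0,0]}'
python3 - <<'E'
from h import *
p,C=wrist(); o=manip.get_obs(); print(o['position'],2*np.degrees(np.arctan2(o['ee_rot'][1],o['ee_rot'][0])))
s=getmask(p,C,'new_left',(.604,-.268,.03))
if s is not None:
    q,f=fit([(p,C,s)],LEFT,[.604,-.269,0,-.09],0.);print(q,f); w=q[3]
    print('grasp',q[0]+.013*np.cos(w),q[1]+.013*np.sin(w),np.degrees(w))
E
```

```text
clock: 11.28
position: [0.616, -0.2696, 0.2424]
ee_rot: [0.999, -0.048, -0.002, -0.001]
ft_force: [0.2, 0.6, 1.0]
grip_width: 1.006
grasp_force: 0.0
[ 0.61690258 -0.26963471  0.24449466] -5.441658581054852
new_left centre err px (np.float64(2.3), np.int64(3667), 0.68)
[ 0.6033 -0.2692  0.0068 -0.0941] 0.041
grasp 0.6162424861932821 -0.2704214954509534 -5.391532852181046
```

```bash
python3 -m jog '{"offset":[[0,-0.0005,-0.03],[0,0,-0.03],[0,0,-0.03],[0,0,-0.03],[0,0,-0.03],[0,0,-0.03],[0,0,-0.02],[0,0,-0.012],[0,0,-0.004],[0,0,0],[0,0,0],[0,0,0],[0,0,0],[0,0,0],[0,0,0],[0,0,0],[0,0,0],[0,0,0]],"yaw":[0,0,0,0,0,0,0,0,0,0,0,0,0,0,0,0,0,0],"jaw":[0,0,0,0,0,0,0,0,0,0,1,1,1,1,1,1,1,1]}' 50
```

```text
clock: 12.88
position: [0.6171, -0.2707, 0.0288]
ee_rot: [0.999, -0.048, 0.0, 0.0]
ft_force: [-1.4, 1.1, 2.6]
grip_width: 0.135
grasp_force: 49.7
```

```bash
python3 -m jog '{"offset":[[0,0,0.01],[0,0,0.02],[0,0,0.03],[0,0,0.03],[0,0,0.03],[-0.0046,0.0289,0],[-0.0046,0.0289,0],[-0.0046,0.0289,0],[-0.0046,0.0289,0],[-0.0046,0.0289,0],[-0.0046,0.0289,0],[-0.0046,0.0289,0],[-0.0046,0.0289,0],[-0.0046,0.0289,0],[-0.0046,0.0289,0],[0,0,0],[0,0,0],[0,0,0]],"yaw":[0,0,0,0,0,0.95,0.95,0.95,0.95,0.95,0.95,0.95,0.95,0.95,0.95,0,0,0],"jaw":[1,1,1,1,1,1,1,1,1,1,1,1,1,1,1,1,1,1]}'
python3 - <<'E'
from h import *
P=[];
for i in range(4):
    p,C=wrist(); o=manip.get_obs(); P.append(np.r_[o['position'],2*np.degrees(np.arctan2(o['ee_rot'][1],o['ee_rot'][0]))])
print(np.round(np.mean(P,0),4)); save(p,'w5')
for c in ('top','side'):
    p=manip.camera(c);save(p,c+'5');C=topcam(p)
    s=getmask(p,C,'new_left',(.56,.018,.15))
    if s is not None: print(c,fit([(p,C,s)],LEFT,[.56,.018,.12,.07]))
E
```

```text
clock: 14.38
position: [0.5708, 0.018, 0.1485]
ee_rot: [0.999, 0.035, -0.0, 0.0]
ft_force: [0.3, -1.1, -2.7]
grip_width: 0.139
grasp_force: 49.3
[0.571  0.0172 0.1484 3.9298]
new_left centre err px None
new_left centre err px (np.float64(5.0), np.int64(720), 0.65)
side (array([ 0.576 , -0.0068,  0.1004,  0.1206]), np.float64(0.228))
```

View pics/w5.png

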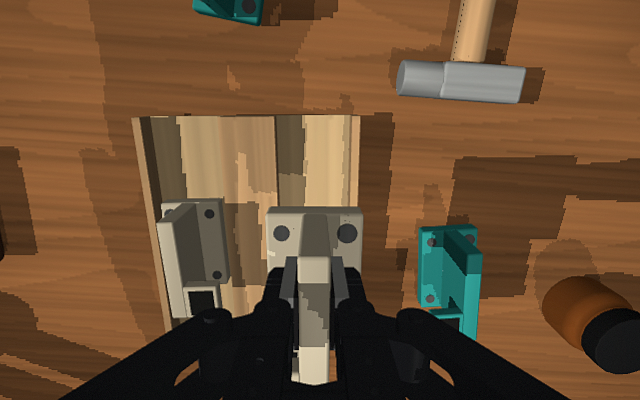

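The bracket is held upright: rear base edge at row ~207, columns 266–362, web centred between the pads. I'll check the in-hand offset against the model.

Run:
```python
from h import *
p,C=wrist(); o=manip.get_obs(); T=np.array(o['position'])
w=2*np.arctan2(o['ee_rot'][1],o['ee_rot'][0]); Rz=R.from_euler('z',w).as_matrix()
for dx in (.010,.013,.016):
    O=T-Rz@[dx,0,0]; O[2]=T[2]-.028
    print(dx,np.round(proj(p,C,[O+Rz@np.array(v) for v in ([.038,.024,0],[.038,-.024,0],[.038,.024,.014],[.038,-.024,.014],[.038,.006,.062],[.038,-.006,.062])]),0).tolist())
```

```text
0.01 [[267.0, 199.0], [361.0, 199.0], [263.0, 207.0], [365.0, 207.0], [297.0, 250.0], [332.0, 250.0]]
0.013 [[267.0, 204.0], [361.0, 204.0], [264.0, 213.0], [365.0, 213.0], [297.0, 258.0], [332.0, 258.0]]
0.016 [[268.0, 210.0], [361.0, 210.0], [264.0, 219.0], [365.0, 219.0], [297.0, 266.0], [332.0, 266.0]]
```

```bash
python3 -m jog '{"offset":[[0,0.001,-0.025],[0,0,-0.025],[0,0,-0.025],[0,0,-0.015],[0,0,-0.008],[0,0,-0.006],[0,0,0],[0,0,0]],"yaw":[0,0,0,0,0,0,0,0],"jaw":[1,1,1,1,1,1,1,1]}'; python3 -m jog '{"offset":[[0,0,-0.002],[0,0,-0.002],[0,0,0]],"yaw":[0,0,0],"jaw":[1,1,1]}';python3 -m jog '{"offset":[[0,0,-0.001],[0,0,-0.001],[0,0,0],[0,0,0]],"yaw":[0,0,0,0],"jaw":[1,1,1,1]}'
```

```text
clock: 15.5
position: [0.5716, 0.0195, 0.0452]
ee_rot: [0.999, 0.035, 0.0, 0.0]
ft_force: [-0.7, 0.6, -3.4]
grip_width: 0.131
grasp_force: 49.2
clock: 15.75
position: [0.5712, 0.0194, 0.0407]
ee_rot: [0.999, 0.035, 0.0, 0.0]
ft_force: [0.6, 0.4, -4.5]
grip_width: 0.128
grasp_force: 49.2
clock: 16.08
position: [0.571, 0.0195, 0.0384]
ee_rot: [0.999, 0.035, -0.0, 0.0]
ft_force: [0.3, 0.0, -4.4]
grip_width: 0.134
grasp_force: 49.2
```

```bash
python3 -m jog '{"offset":[[0,0,-0.001],[0,0,-0.001],[0,0,0]],"yaw":[0,0,0],"jaw":[1,1,1]}'; python3 -m jog '{"offset":[[0,0,-0.001],[0,0,0],[0,0,0]],"yaw":[0,0,0],"jaw":[1,1,1]}'
```

```text
clock: 16.33
position: [0.5712, 0.0194, 0.0368]
ee_rot: [0.999, 0.035, 0.0, 0.0]
ft_force: [-1.2, -0.0, 1.1]
grip_width: 0.131
grasp_force: 50.1
clock: 16.58
position: [0.5712, 0.0194, 0.0367]
ee_rot: [0.999, 0.035, 0.0, 0.0]
ft_force: [-7.0, -1.2, 11.4]
grip_width: 0.131
grasp_force: 51.8
```

On the floor. Ease off the pressure, open part way and retreat upward.

```bash
python3 -m jog '{"offset":[[0,0,0.001],[0,0,0],[0,0,0],[0,0,0],[0,0,0],[0,0,0],[0,0,0.01],[0,0,0.02],[0,0,0.03],[0,0,0.035],[0,0,0.035],[0,0,0.035],[0,0,0.035],[0,0,0.035],[0,0,0.025],[0,0,0],[0,0,0]],"yaw":[0,0,0,0,0,0,0,0,0,0,0,0,0,0,0,0,0],"jaw":[1,0.6,0.6,0.6,0.6,0.6,0.6,0.6,0.6,0.6,0.6,0.4,0,0,0,0,0]}'
python3 - <<'E'
from h import *
p,C=wrist(); save(p,'w6')
uv=proj(p,C,[[.53,.04,.02]])[0].astype(int);print(uv)
c=p['frame'][max(uv[1]-75,0):uv[1]+75,max(uv[0]-100,0):uv[0]+100]
cv2.imwrite('pics/w6c.png',cv2.resize(c,None,fx=4,fy=4,interpolation=cv2.INTER_CUBIC)[:600,:800,::-1])
for n,at,b in (('new_left',(.558,.018,.03),LEFT),('stock_left',(.476,.013,.03),LEFT),('stock_right',(.524,.114,.03),RIGHT)):
    s=getmask(p,C,n,at)
    if s is not None: print(n,fit([(p,C,s)],b,[at[0],at[1],.008,.07],.008))
E
```

```text
clock: 18.0
position: [0.5715, 0.0197, 0.2985]
ee_rot: [0.999, 0.035, 0.002, 0.0]
ft_force: [0.7, 0.7, -0.5]
grip_width: 1.006
grasp_force: 0.0
[295 196]
new_left centre err px (np.float64(3.9), np.int64(2863), 0.61)
new_left (array([0.5579, 0.0191, 0.0042, 0.082 ]), np.float64(0.033))
stock_left centre err px (np.float64(6.6), np.int64(2394), 0.86)
stock_left (array([0.4765, 0.0147, 0.0212, 0.0462]), np.float64(0.157))
stock_right centre err px None
```

View pics/w6c.png

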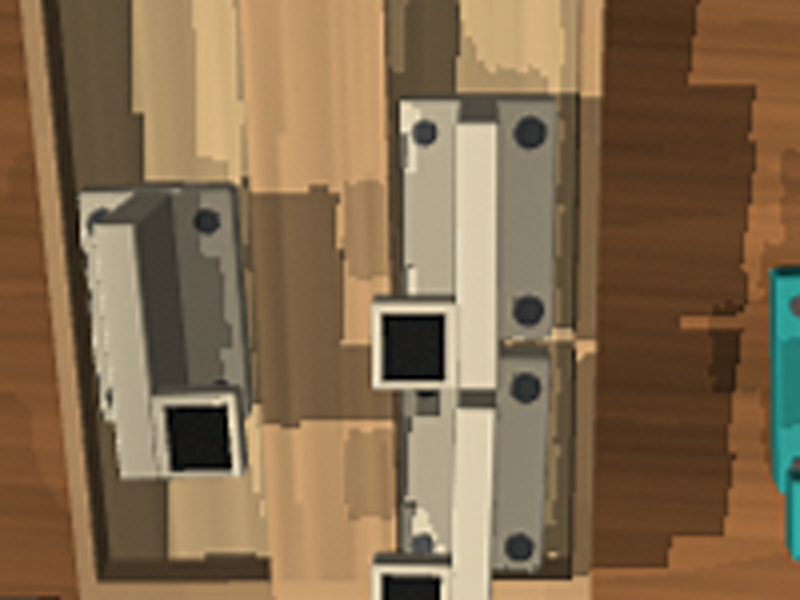

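The new bracket stands in the lane, upright and facing the same way, with a gap of about 5.5 mm. The stock is still at the lip and the right-hand one unmoved.

```bash
python3 -c "
from workcell import manip; print(manip.hand_in())"
```

```text
the job is handed in; nothing more can be done
None
```

I slid the old left-hand bracket forward to the front lip, set the new one upright about 5.5 mm behind it facing the same way, and handed the job in after about 18 s; no verdict was returned.

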